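# Close the bulb sample crate: hook the lid under the crossbar and swing it down

### The arm

A 6-joint arm with a two-finger parallel gripper is mounted at the origin on the work surface. World frame = base frame: x ahead of the robot, y to its left, z up, the work surface at z = 0. Lengths are in m, angles in rad, forces in N, time in s.
With the tool pointing down it reaches from about 0.3 to 0.875 m from the base axis. Payload 6.4 kg.
Tool frame: the origin (TCP) lies midway between the tips of the shut fingers; the grasp point (between the pads) lies 19 mm behind it; z points along the fingers, y is the line along which they close (so a half turn about z gives the same grasp; the last joint's range is limited). The gripper opens to 85 mm and grips with 20 to 120 N. Pads are 22 mm wide; open, the fingers measure 114 mm over their backs; the gripper's body (76 mm by 85 mm) begins 54 mm behind the grasp point. The pads swing forward as they close: fully open they stand 13 mm farther back than shut.
Start: joints at [0.99, 0.181, 1.607, -0, 1.354, -0.206], TCP at [0.21, 0.535, 0.231] pointing down, gripper open.
Joint ranges: [-2.99, 2.99], [-0.89, 2.07], [0.3, 2.58], [-1.14, 4.28], [0, 2.63], [-3.12, 3.12]. Speed limits (rad/s): [2.57, 2.57, 3.01, 3.14, 3.14, 3.14].

### API

Orientations are given as a unit quaternion [w, x, y, z].
In Python, from bench import status, camera, ctrl gives the robot as it stands. The module is installed in compiled form; this text tells all that it offers.
- The arm moves only by the shell command python3 -m handwheel 'ROWS'. ROWS is JSON, a list that holds one entry, the list of rows, each a list of 7 numbers: the opening, from -1 (shut) to 1 (fully open), then the shift along the tool's x, y, z in cm, then the turn, a rotation vector about the tool's x, y, z in degrees. A call has 1 to 10 rows; each row is the pose to reach, as a shift and turn from the pose commanded when the call began, along the tool's axes at that moment; what a row does not reach only later rows make up. A row lasts 1/8 s, in which the tool goes at most 62.5 mm and 10.7 degrees, less where a joint would pass 70% of its speed; a pose out of reach is approached as far as the arm can. A call with a gripper value outside its range is refused whole. The fingers move at their own pace and stop on an object; the grip force is fixed at half the most. Time passes only in rows, so rows that repeat a pose let the fingers close. It gives the time, the measured TCP pose, the force, the opening and the grip force at its end, in the units of the state.
- status.get_obs(): the state, without advancing time (a new reading comes with each control period).
- camera(name): name is "side" or "top"; returns a dict with "frame" (400x640x3 uint8, blue, green, red), "depth" (400x640 float32, m along the optical axis (not along the pixel's ray), 0 where there is no reading), "fx", "fy", "cx", "cy" (pixels), "extrinsics" (4x4, takes a point from camera to world coordinates). Camera axes: x right, y down, z forward; pixel columns grow to the right and rows downward; lengths in m; the calibration is good to about 2 mm. A picture is of the moment at which its call begins.
- ctrl.hand_in(): hands the job in; it is judged then, once.
The state is a dict: "time_s": time; "q": joint angles; "dq": joint speeds; "joint_efforts": joint torques, N m; "eef_pos": TCP position; "eef_rot": TCP orientation; "wrist_force": force on the tool from outside, world axes, zero at the start; "torque": the same for the moment, N m; "opening": opening from 0.0 (shut) to 1.0 (fully open); "grasp_force": force on a finger pad.
Only numpy, scipy, OpenCV 4.12 (cv2) and the standard library are available. Lean on these libraries where they do the work, as an engineer would, in place of code of your own. Each camera call takes 0.05 s, during which the arm holds its last target. There are 200 camera calls.

### The job

Close the small wooden bulb crate with its loose wooden lid: with the lid tilted, hook its thin tongue under the crate's crossbar, then swing the other end down until the lid lies flat on the ledges inside the crate's rim, and let go. Leave the mug, the brush and the two loose bulbs where they are.

Things in the scene. Friction and masses are not known exactly. Their poses are not given: they have to be found in the camera images.
- crate: open wooden sample crate of bulbs, fixed to the bench; origin centre of its underside, z up, -x the side with the crossbar, roughly towards the robot. Inner faces: ends x = +-125, sides y = +-96 mm; walls 12 mm thick, tops z = 100 mm (the -x end 102 mm). Bulbs stay below z = 72 mm. Corner posts 24 mm square, centred x = +-125, y = +-120 mm, rise to z = 136 mm
- crossbar (a point): middle of the lower inner (+x) edge of the crossbar, at crate x = -98, y = 0, z = 102 mm. The bar spans the crate's width, x = -137 to -98, z = 102 to 122 mm: it overhangs the opening by 27 mm, with a 22 mm high gap between it and the level of the ledges
- ledges (a point): centre of the opening at the height of the ledges: crate x = 0, y = 0, z = 80 mm. A ledge runs along each side wall for the whole length, |y| = 74 to 96 mm, top z = 80 mm. The closed lid rests on both, its x axis along the crate's, with about 14 mm of end play and 12 mm of side play
- lid: loose wooden lid, 0.25 to 0.5 kg, starts flat on the bench, handle up; origin centre of its underside, z up, -x towards its tongue (starts within 0.5 rad of world -x). 236 mm long overall. Panel 18 mm thick, 180 mm wide in y, x = -86 to +118 mm. Too long to be dropped in flat past the crossbar
- lid_tongue (a point): middle of the tongue's tip, on the underside: lid x = -118, y = 0, z = 0 mm. The tongue is 8 mm thick (z = 0 to 8), 140 mm wide in y, x = -118 to -86 mm
- lid_free_edge (a point): middle of the opposite, thick edge, on the underside: lid x = +118, y = 0, z = 0 mm
- lid_grip (a point): in the middle of the handle, 12 mm below its top: lid x = 0, y = 0, z = 40 mm. The handle is a straight upright wooden bar on the lid's centre, 20 mm thick in x, 100 mm long in y, z = 18 to 52 mm; pinch it across its 20 mm, along the lid's x axis
- mug: white mug, 80 mm across, 90 mm high, bystander at the left; origin at the centre of its underside
- brush: hand brush lying on the bench, bystander at the right; origin at its underside
- bulb1: loose brown flower bulb, 50 mm across, 54 mm high, bystander beyond the work; origin at the centre of its underside
- bulb2: a second loose bulb like it; origin at the centre of its underside

How it is judged:
By the outcome, as a careful person would: the job done as asked, in the order asked, and still so for the second after the job is handed in, with the robot touching nothing.
It also fails if it takes over 45 s, if anything falls off the work surface, if the arm or the gripper's body presses on something with over 40 N, if the wrist force passes 120 N, or if a joint passes its speed limit or range.

## Working session

There is one attempt and no reset: what is moved stays moved. The work goes in short steps, Python scripts to look and compute and a shell command to move; the robot and the scene stay as the last step left them, time stands still between calls to the robot, and variables do not carry over. Pictures are saved under pics/ and viewed, at most 10 in all, crops included, and the job is handed in when it is done.

```bash
mkdir -p pics; python3 - <<'E'
from bench import status,camera
import cv2,numpy as np
o=status.get_obs();print({k:np.round(v,3).tolist() for k,v in o.items()})
for n in("top","side"):
    c=camera(n);cv2.imwrite(f"pics/{n}0.png",c["frame"]);np.savez(f"{n}0.npz",**c);print(n,c["fx"],c["cx"],c["cy"],np.round(c["extrinsics"],3).tolist())
E
```

```text
{'time_s': 0.0, 'q': [0.99, 0.182, 1.608, -0.0, 1.354, -0.206], 'dq': [-0.001, -0.001, -0.001, 0.001, -0.001, 0.001], 'joint_efforts': [-0.0, -44.486, -35.134, -0.0, 0.009, -0.0], 'eef_pos': [0.21, 0.535, 0.23], 'eef_rot': [-0.0, 0.186, 0.982, -0.001], 'wrist_force': [-0.069, 0.164, -0.499], 'torque': [0.024, 0.018, -0.013], 'grasp_force': 0.0, 'opening': 1.003}
top 466.5115660065766 320.73482697293565 192.5406253139364 [[0.028, -0.996, 0.084, 0.466], [-1.0, -0.028, 0.0, -0.003], [0.002, -0.084, -0.996, 1.47], [0.0, 0.0, 0.0, 1.0]]
side 396.22569068675125 314.87487432321495 196.4655516069209 [[0.879, -0.236, 0.415, 0.026], [-0.477, -0.451, 0.754, -1.068], [0.009, -0.861, -0.509, 0.82], [0.0, 0.0, 0.0, 1.0]]
```

View pics/top0.png

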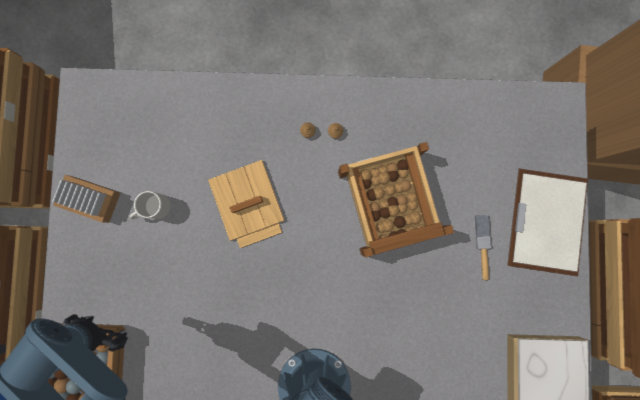

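View pics/side0.png

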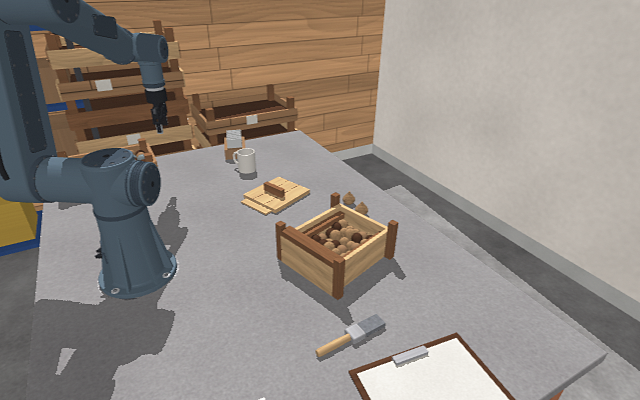

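The top view shows the lid at about (247,203) with its tongue at (260,237). The crate is at about (397,200) with the crossbar at its lower (near) side, (405,242). The mug is at (147,206), the bulbs at (307,130) and (335,131), and the brush at (484,245).

```bash
cat > h.py <<'E'
import numpy as np,cv2
def pts(c):
    v,u=np.mgrid[:400,:640];d=c["depth"];
    P=np.stack([(u-c["cx"])/c["fx"]*d,(v-c["cy"])/c["fy"]*d,d],-1)
    E=c["extrinsics"];return P@E[:3,:3].T+E[:3,3]
def proj(c,p):
    E=np.linalg.inv(c["extrinsics"]);q=np.atleast_2d(p)@E[:3,:3].T+E[:3,3]
    return np.stack([q[:,0]/q[:,2]*c["fx"]+c["cx"],q[:,1]/q[:,2]*c["fy"]+c["cy"]],-1)
def ray(c,u,v,z):
    E=c["extrinsics"];d=E[:3,:3]@[(u-c["cx"])/c["fx"],(v-c["cy"])/c["fy"],1];t=(z-E[2,3])/d[2];return E[:3,3]+t*d
E
python3 - <<'E'
from h import *
c=dict(np.load("top0.npz"));W=pts(c)
def rect(u0,u1,v0,v1,z0,z1,nm):
    w=W[v0:v1,u0:u1].reshape(-1,3);m=(w[:,2]>z0)&(w[:,2]<z1)&(abs(w).sum(1)>0);w=w[m]
    r=cv2.minAreaRect((w[:,:2]*1000).astype(np.float32));print(nm,len(w),np.round(r[0],1),np.round(r[1],1),round(r[2],2),'medz',np.round(np.median(w[:,2])*1000,1));
rect(200,295,150,255,.012,.026,'panel')
rect(200,295,150,255,.004,.030,'lid all')
rect(200,295,150,255,.040,.065,'handle')
rect(330,460,135,265,.08,.2,'crate')
rect(360,460,215,265,.115,.128,'bar')
for n,b in dict(p1=(335,352,160,182),p2=(415,432,140,156),p3=(355,376,242,262),p4=(440,456,220,240)).items(): rect(*b,.128,.15,n)
w=W[300:302,200:202];print('bench z',w[...,2].round(4).tolist())
f=c["frame"];a=cv2.resize(f[140:265,200:300],None,fx=4,fy=4,interpolation=2);b=cv2.resize(f[140:265,335:455],None,fx=4,fy=4,interpolation=2)
cv2.imwrite("pics/crop0.png",np.hstack([a[:,:380],b[:,:]])[:, :800])
E
```

```text
panel 3478 [555.5 201.8] [236.5 234.9] 21.92 medz 18.5
lid all 4724 [554.7 230.1] [329.2 298.5] 1.88 medz 17.1
handle 228 [545.3 226.6] [20.6 99.3] 22.09 medz 52.2
crate 3093 [ 568.8 -217.9] [276.8 264.1] 17.01 medz 102.9
bar 1015 [ 454.4 -249.9] [ 39.2 258. ] 17.07 medz 122.2
p1 72 [651.3 -67. ] [23.7 23.5] 15.53 medz 136.4
p2 72 [ 722.  -296.5] [24.3 24.4] 15.68 medz 135.4
p3 74 [ 418.6 -139.8] [26.5 34.2] 89.74 medz 136.5
p4 77 [ 482.9 -368.4] [24.4 25.8] 11.39 medz 135.4
bench z [[-0.0007, -0.0041], [0.0016, 0.0054]]
```

View pics/crop0.png

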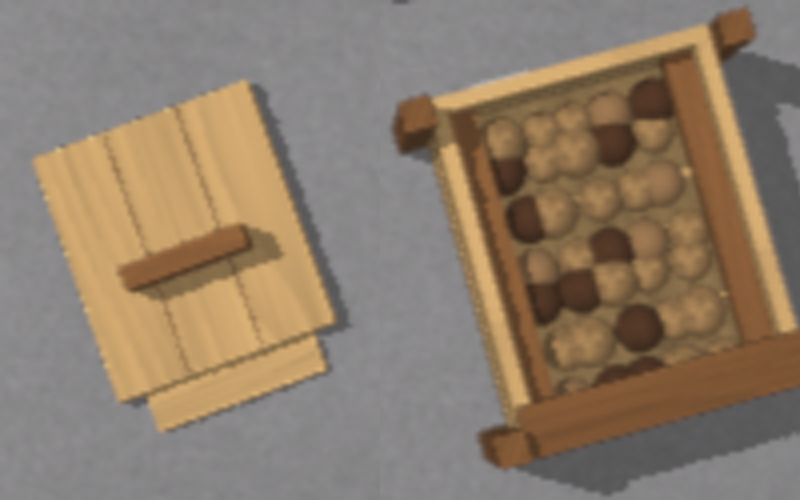

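The crop shows the lid's four panel corners, its handle and the crate's four post tops clearly. I'll refine the lid pose from the corners, which are at crop/4 + (200,140), and compute the first move.

```bash
cat >> h.py <<'E'
from scipy.spatial.transform import Rotation as Ro
def tool(yaw,pitch=0):
    """tool y along lid x (yaw deg), z down; pitch>0 lifts the lid's +x end"""
    y=np.array([np.cos(np.radians(yaw)),np.sin(np.radians(yaw)),0]);z=np.array([0,0,-1.])
    R=Ro.from_matrix(np.stack([np.cross(y,z),y,z],1))
    ly=np.array([-y[1],y[0],0]);return Ro.from_rotvec(-np.radians(pitch)*ly)*R
def rows(p,R,p0=None,R0=None):
    from bench import status
    if p0 is None:
        o=status.get_obs();p0=o["eef_pos"];q=np.array(o["eef_rot"]);R0=Ro.from_quat(q[[1,2,3,0]])
    print('shift cm',(R0.inv().apply(np.array(p)-p0)*100).round(2),'turn deg',np.degrees((R0.inv()*R).as_rotvec()).round(2))
E
python3 - <<'E'
from h import *
c=dict(np.load("top0.npz"))
C=np.array([ray(c,200+a/4-.4,140+b/4-.4,.018)[:2]*1000 for a,b in [(35,157),(250,80),(335,322),(120,403)]]);print(C.round(1))
m=C.mean(0);x=(C[0]+C[1]-C[2]-C[3])/2;y=(C[0]+C[3]-C[1]-C[2])/2
a=np.arctan2(x[1],x[0]);print('len',np.hypot(*x),np.hypot(*y),'yaw',np.degrees(a),np.degrees(np.arctan2(-y[0],y[1])),'origin',m-16*np.array([np.cos(a),np.sin(a)]))
rows([.545,.227,.16],tool(22))
E
```

```text
[[621.6 350.6]
 [687.1 184.8]
 [499.3 111.5]
 [432.  275.6]]
len 202.7414069831163 177.85727237116916 yaw 21.45824351887114 21.927437188487044 origin [545.11979245 224.78605501]
shift cm [-42.42 -16.36   7.06] turn deg [-9.000e-02  2.000e-02  4.653e+01]
```

```bash
python3 -m handwheel '[[[1,-10,-4,1,0,0,10],[1,-20,-8,2,0,0,20],[1,-30,-12,4,0,0,30],[1,-42.4,-16.3,7,0,0,40],[1,-42.4,-16.3,7,0,0,46.5],[1,-42.4,-16.3,7,0,0,46.5],[1,-42.4,-16.3,7,0,0,46.5],[1,-42.4,-16.3,7,0,0,46.5],[1,-42.4,-16.3,7,0,0,46.5],[1,-42.4,-16.3,7,0,0,46.5]]]'
python3 - <<'E'
from h import *
rows([.5452,.226,.023],tool(21.9))
E
```

```text
time_s: 1.35
eef_pos: [0.5444, 0.2292, 0.1612]
eef_rot: [-0.0, 0.559, 0.829, -0.0]
wrist_force: [-0.6, 0.2, -0.3]
opening: 1.006
grasp_force: 0.0
shift cm [-0.33 -0.04 13.82] turn deg [-0.04 -0.03  0.18]
```

```bash
python3 -m handwheel '[[[1,-0.1,0,5,0,0,0],[1,-0.1,0,9,0,0,0],[1,-0.1,0,11.5,0,0,0],[1,-0.1,0,12.8,0,0,0],[1,-0.1,0,13.7,0,0,0],[1,-0.1,0,13.7,0,0,0],[1,-0.1,0,13.7,0,0,0],[1,-0.1,0,13.7,0,0,0]]]'
python3 -m handwheel '[[[-1,0,0,0,0,0,0],[-1,0,0,0,0,0,0],[-1,0,0,0,0,0,0],[-1,0,0,0,0,0,0],[-1,0,0,0,0,0,0],[-1,0,0,0,0,0,0],[-1,0,0,0,0,0,0],[-1,0,0,0,0,0,0]]]'
```

```text
time_s: 2.35
eef_pos: [0.5465, 0.2274, 0.0252]
eef_rot: [0.001, 0.559, 0.829, 0.001]
wrist_force: [0.2, -0.3, 0.2]
opening: 1.003
grasp_force: 0.0
time_s: 3.35
eef_pos: [0.5459, 0.2273, 0.0245]
eef_rot: [0.0, 0.559, 0.829, 0.0]
wrist_force: [-0.6, -0.3, 3.3]
opening: 0.228
grasp_force: 60.3
```

```bash
python3 -m handwheel '[[[-1,0,0,-2,0,0,0],[-1,0,0,-6,0,0,0],[-1,0,0,-11,0,0,0],[-1,0,0,-16,0,0,0],[-1,0,0,-21,0,0,0],[-1,0,0,-25,0,0,0],[-1,0,0,-27,0,0,0],[-1,0,0,-27,0,0,0],[-1,0,0,-27,0,0,0]]]'
cat >> h.py <<'E'
CR=np.array([.5673,-.2176,0]);CY=17.0
def crate(x,y,z):
    a=np.radians(CY);return CR+[x*np.cos(a)-y*np.sin(a),x*np.sin(a)+y*np.cos(a),z]
E
python3 - <<'E'
from h import *
from bench import status
rows(crate(.03,0,.295),tool(17))
rows(crate(.03,0,.295),tool(17,22))
E
```

```text
time_s: 4.47
eef_pos: [0.5449, 0.2271, 0.2931]
eef_rot: [-0.001, 0.559, 0.829, -0.001]
wrist_force: [0.4, -0.1, -3.6]
opening: 0.225
grasp_force: 59.7
shift cm [-42.33 -11.62  -0.19] turn deg [-0.12 -0.02  5.03]
shift cm [-42.33 -11.62  -0.19] turn deg [-22.1   -0.98   4.96]
```

```bash
python3 -m handwheel '[[[-1,-3,-1,0,0,0,1],[-1,-8,-2.3,0,0,0,2],[-1,-14,-4,0,0,0,3],[-1,-20,-5.6,0,0,0,4],[-1,-26,-7.2,0,0,0,5],[-1,-32,-8.8,0,0,0,5],[-1,-37,-10.2,0,0,0,5],[-1,-40,-11,0,0,0,5],[-1,-42,-11.5,0,0,0,5],[-1,-42.3,-11.6,-0.2,0,0,5]]]'
python3 -m handwheel '[[[-1,0,0,0,-5,0,0],[-1,0,0,0,-10,0,0],[-1,0,0,0,-15,0,0],[-1,0,0,0,-19,0,0],[-1,0,0,0,-22,0,0],[-1,0,0,0,-22,0,0],[-1,0,0,0,-22,0,0]]]'
python3 - <<'E'
from h import *
from bench import camera,status
o=status.get_obs();p=np.array(o["eef_pos"]);R=Ro.from_quat(np.array(o["eef_rot"])[[1,2,3,0]])
M=R.as_matrix();print(p.round(4));rows(crate(.03,0,.295),tool(17,22))
ims=[]
for n in("top","side"):
    c=camera(n);np.savez(f"{n}1.npz",**c)
    # predicted outline in hand: lid frame x=tool y, z=-tool z
    L=np.stack([M[:,1],np.cross(-M[:,2],M[:,1]),-M[:,2]],1)
    f=c["frame"].copy();f=cv2.resize(f,None,fx=4,fy=4,interpolation=2)
    O=p-L@[0,0,.0215]
    q=proj(c,[O+L@v for v in np.array([[-86,-90,18],[-86,90,18],[118,90,18],[118,-90,18],[-118,-70,8],[-118,70,8]])/1000]);print(n,q.round(1).tolist())
    u,v=(int(t) for t in proj(c,p)[0]);f=f[4*v-250:4*v+250,max(0,4*u-200-(180)):][:,:640] if 0 else f[max(0,4*v-280):4*v+280,4*u-350:4*u+350]
    print('crop origin',u-87.5,max(0,v-70));cv2.imwrite(f"pics/{n}1.png",f)
E
```

```text
time_s: 5.72
eef_pos: [0.5964, -0.2088, 0.2948]
eef_rot: [-0.001, 0.595, 0.804, -0.0]
wrist_force: [-0.0, -0.9, -2.5]
opening: 0.224
grasp_force: 59.5
time_s: 6.6
eef_pos: [0.597, -0.2074, 0.2965]
eef_rot: [0.113, 0.583, 0.79, 0.153]
wrist_force: [0.3, 0.2, -2.6]
opening: 0.224
grasp_force: 59.6
[ 0.597  -0.2074  0.2965]
shift cm [-0.1  -0.19  0.09] turn deg [-0.04 -0.03  0.09]
top [[441.4, 203.4], [374.8, 222.0], [357.2, 147.0], [427.4, 127.8], [434.9, 215.4], [383.9, 229.6]]
crop origin 314.5 112
side [[350.3, 203.6], [303.7, 181.0], [346.4, 139.8], [393.8, 157.0], [338.0, 211.1], [302.2, 192.7]]
crop origin 256.5 101
```

View pics/top1.png

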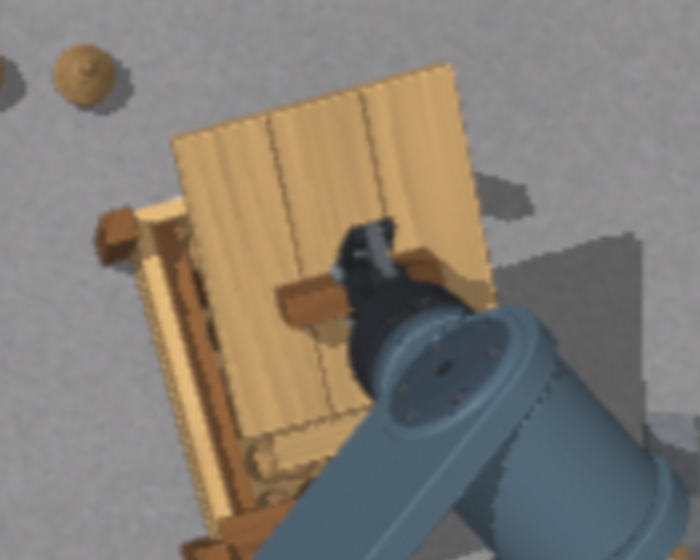

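View pics/side1.png

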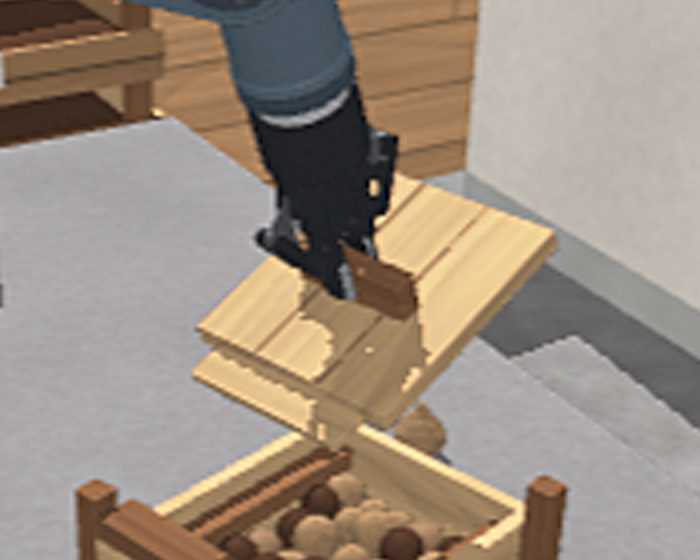

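The lid hangs in the hand as modelled. In the top view its corners (358,147), (427,128) and (375,222) match the prediction to 0.5 px. The side view shows it about 3 mm lower, which fits the 24.5 mm TCP height at the grasp. Next I'll work out the waypoints for hooking the tongue.

```bash
cat >> h.py <<'E'
def tcp(tx,tz,a,y=0,off=24.5):
    """TCP for tongue tip at crate (tx,tz) mm, tilt a deg"""
    s,c=np.sin(np.radians(a)),np.cos(np.radians(a))
    return crate((tx+118*c-off*s)/1000,y/1000,(tz+118*s+off*c)/1000),tool(CY,a)
def where(off=24.5):
    from bench import status
    o=status.get_obs();p=np.array(o["eef_pos"]);M=Ro.from_quat(np.array(o["eef_rot"])[[1,2,3,0]]).as_matrix()
    a=np.radians(CY);C=np.array([[np.cos(a),np.sin(a),0],[-np.sin(a),np.cos(a),0],[0,0,1]])
    t=C@(p-CR+M[:,2]*off/1000-M[:,1]*.118);e=C@M[:,1]
    print('tip mm',(t*1000).round(1),'tilt',np.degrees(np.arcsin(e[2])).round(2),'yaw',np.degrees(np.arctan2(e[1],e[0])).round(2),'F',np.round(o["wrist_force"],1),'t',o["time_s"])
E
python3 - <<'E'
from h import *
where()
for w in [(-70,125),(-74,96),(-95,87.5),(-116,79)]: rows(*tcp(*w,22))
E
```

```text
tip mm [-68.8   0.5 229.7] tilt 21.97 yaw 0.1 F [-0.1 -0.7 -2.8] t 6.7
shift cm [-0.06 -4.03  9.65] turn deg [-0.03 -0.02  0.09]
shift cm [-0.06 -5.49 12.19] turn deg [-0.03 -0.02  0.09]
shift cm [-0.06 -7.75 12.2 ] turn deg [-0.03 -0.02  0.09]
shift cm [ -0.06 -10.02  12.2 ] turn deg [-0.03 -0.02  0.09]
```

```bash
python3 -m handwheel '[[[-1,0,-1.5,3,0,0,0],[-1,0,-3,6.5,0,0,0],[-1,0,-4,9.6,0,0,0],[-1,0,-4.7,11,0,0,0],[-1,0,-5.4,12.2,0,0,0],[-1,0,-5.4,12.2,0,0,0],[-1,0,-5.4,12.2,0,0,0]]]'
python3 - <<'E'
from h import *
from bench import camera
where()
for w in [(-95,87.5),(-116,79)]: rows(*tcp(*w,22))
c=camera("side");f=cv2.resize(c["frame"][130:280,250:425],None,fx=4,fy=4,interpolation=2);cv2.imwrite("pics/side2.png",f)
E
```

```text
time_s: 7.58
eef_pos: [0.5934, -0.2102, 0.1643]
eef_rot: [0.115, 0.584, 0.789, 0.153]
wrist_force: [0.0, 1.0, -2.4]
opening: 0.225
grasp_force: 59.5
tip mm [-73.   -0.7  97.3] tilt 22.08 yaw 0.05 F [ 0.   1.  -2.4] t 7.575
shift cm [ 0.06 -2.4   0.09] turn deg [0.08 0.09 0.05]
shift cm [ 0.06 -4.67  0.09] turn deg [0.08 0.09 0.05]
```

View pics/side2.png

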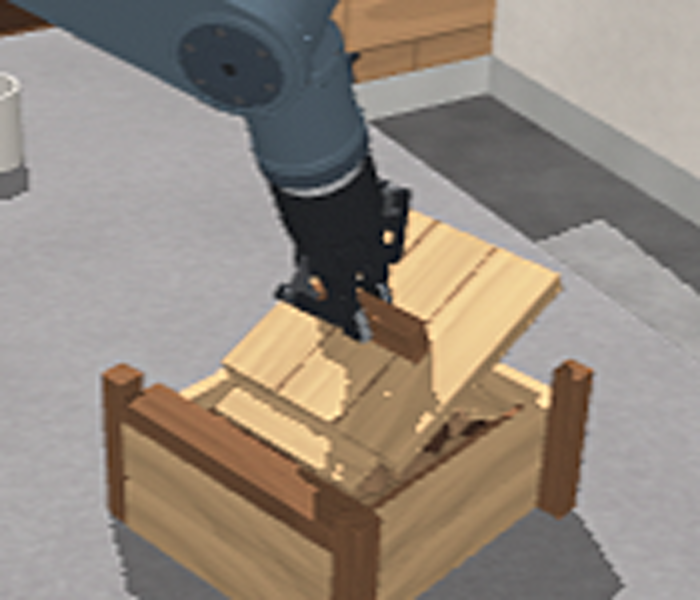

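The lid is tilted inside the opening. Its tongue, from (220,400) to (350,480), sits just in front of the crossbar, which runs from (140,395) to (320,500), and the sides are clear. I'll slide it in.

```bash
python3 -m handwheel '[[[-1,0.05,-1,0.1,0,0,0],[-1,0.05,-2,0.1,0,0,0],[-1,0.05,-3,0.1,0,0,0],[-1,0.05,-3.9,0.1,0,0,0],[-1,0.05,-4.6,0.1,0,0,0],[-1,0.05,-4.6,0.1,0,0,0],[-1,0.05,-4.6,0.1,0,0,0]]]'
python3 - <<'E'
from h import *
where()
for w in [(-116.5,79,17),(-117,79,12),(-117,79.5,8),(-117,80,4),(-117,80.5,0)]: rows(*tcp(*w))
E
```

```text
time_s: 8.5
eef_pos: [0.5523, -0.2217, 0.145]
eef_rot: [0.114, 0.584, 0.789, 0.153]
wrist_force: [0.4, -0.6, -2.5]
opening: 0.222
grasp_force: 59.6
tip mm [-115.7    0.4   78.1] tilt 22.02 yaw 0.02 F [ 0.4 -0.6 -2.5] t 8.5
shift cm [-0.05  0.13  0.92] turn deg [5.02 0.01 0.02]
shift cm [-0.04  0.16  1.95] turn deg [1.002e+01 1.000e-02 2.000e-02]
shift cm [-0.04  0.18  2.75] turn deg [1.402e+01 1.000e-02 2.000e-02]
shift cm [-0.04  0.13  3.54] turn deg [18.02  0.02  0.02]
shift cm [-0.04  0.03  4.33] turn deg [2.202e+01 2.000e-02 2.000e-02]
```

```bash
python3 -m handwheel '[[[-1,0,0.06,0.45,2.5,0,0],[-1,0,0.13,0.92,5,0,0],[-1,0,0.15,1.45,7.5,0,0],[-1,0,0.16,1.95,10,0,0],[-1,0,0.18,2.75,14,0,0],[-1,0,0.15,3.2,16,0,0],[-1,0,0.13,3.5,18,0,0],[-1,0,0.13,3.5,18,0,0],[-1,0,0.13,3.5,18,0,0]]]'
python3 - <<'E'
from h import *
where()
for w in [(-117.5,80,2),(-118,80.5,0),(-118,80,0)]: rows(*tcp(*w))
E
```

```text
time_s: 9.62
eef_pos: [0.5657, -0.2174, 0.1129]
eef_rot: [0.021, 0.594, 0.803, 0.028]
wrist_force: [-0.3, 0.9, -3.1]
opening: 0.222
grasp_force: 59.6
tip mm [-117.4    0.6   80.1] tilt 4.03 yaw 0.02 F [-0.3  0.9 -3.1] t 9.625
shift cm [-0.07  0.07  0.43] turn deg [ 2.03 -0.01  0.02]
shift cm [-0.07  0.09  0.79] turn deg [ 4.03 -0.01  0.02]
shift cm [-0.07  0.08  0.84] turn deg [ 4.03 -0.01  0.02]
```

```bash
python3 -m handwheel '[[[-1,0,0.04,0.2,1,0,0],[-1,0,0.07,0.4,2,0,0],[-1,0,0.08,0.6,3,0,0],[-1,0,0.08,0.8,4,0,0],[-1,0,0.08,0.85,4,0,0],[-1,0,0.08,0.85,4,0,0],[-1,0,0.08,0.85,4,0,0]]]'
python3 - <<'E'
from h import *
from bench import camera
where()
c=camera("side");f=cv2.resize(c["frame"][150:300,250:425],None,fx=4,fy=4,interpolation=2);cv2.imwrite("pics/side3.png",f)
E
```

```text
time_s: 10.5
eef_pos: [0.5673, -0.2169, 0.1045]
eef_rot: [0.0, 0.595, 0.804, 0.0]
wrist_force: [0.5, 0.7, -1.3]
opening: 0.224
grasp_force: 59.8
tip mm [-117.8    0.6   79.9] tilt 0.03 yaw 0.02 F [ 0.5  0.7 -1.3] t 10.5
```

View pics/side3.png

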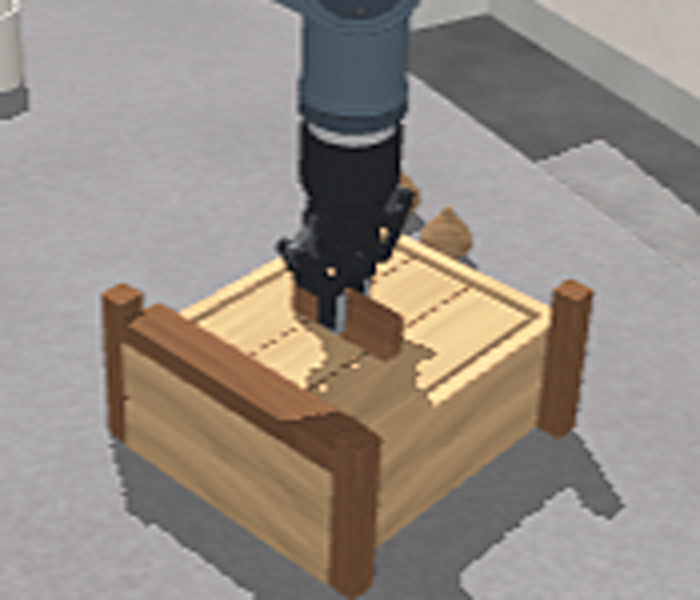

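The lid lies flat inside the rim with its tongue end under the crossbar. I'll lower it a hair, open and retreat.

```bash
python3 -m handwheel '[[[-1,0,0,0.05,0,0,0],[-1,0,0,0.05,0,0,0],[1,0,0,0.05,0,0,0],[1,0,0,0.05,0,0,0],[1,0,0,0.05,0,0,0],[1,0,0,0.05,0,0,0],[1,0,0,0.05,0,0,0],[1,0,0,0.05,0,0,0]]]'
python3 -m handwheel '[[[1,0,0,-1,0,0,0],[1,0,0,-3,0,0,0],[1,0,0,-7,0,0,0],[1,0,0,-12,0,0,0],[1,0,0,-17,0,0,0],[1,2,-6,-20,0,0,0],[1,5,-12,-20,0,0,0],[1,8,-17,-20,0,0,0],[1,10,-20,-20,0,0,0],[1,10,-20,-20,0,0,0]]]'
python3 - <<'E'
from h import *
from bench import camera
c=camera("top");W=pts(c);cv2.imwrite("pics/top4.png",cv2.resize(c["frame"][110:270,280:480],None,fx=4,fy=3.75,interpolation=2))
a=np.radians(CY);w=W-CR;x=w[...,0]*np.cos(a)+w[...,1]*np.sin(a);y=-w[...,0]*np.sin(a)+w[...,1]*np.cos(a)
for X in(-.06,.1):
  for Y in(-.06,.06):
    m=(abs(x-X)<.012)&(abs(y-Y)<.02);print(X,Y,m.sum(),np.median(W[m][:,2]).round(4))
m=(W[...,2]>.125)&(W[...,2]<.14)&(abs(x)<.05)&(abs(y)<.07);print('handle',x[m].mean().round(4),y[m].mean().round(4))
E
```

```text
time_s: 11.55
eef_pos: [0.5671, -0.217, 0.1039]
eef_rot: [-0.0, 0.595, 0.804, -0.0]
wrist_force: [-0.2, -0.1, -0.9]
opening: 1.001
grasp_force: 0.0
time_s: 12.8
eef_pos: [0.3452, -0.1794, 0.3058]
eef_rot: [0.002, 0.595, 0.804, -0.0]
wrist_force: [1.1, -0.6, 0.5]
opening: 1.005
grasp_force: 0.0
-0.06 -0.06 111 0.0982
-0.06 0.06 112 0.0988
0.1 -0.06 106 0.0977
0.1 0.06 109 0.0977
handle -0.0002 0.0005
```

View pics/top4.png

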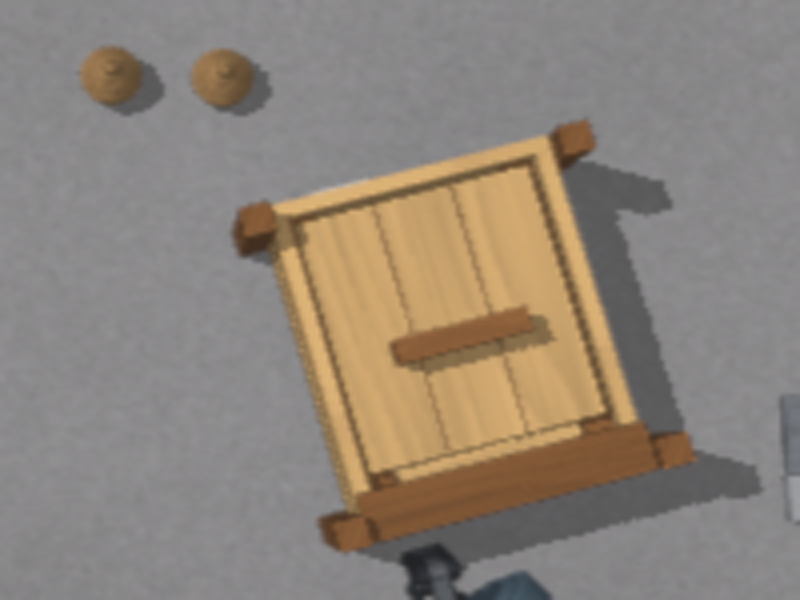

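The lid lies flat: its top is at 98 mm on both the near and far spots and it is centred to under 1 mm. The tongue is under the crossbar at (490,450), and the bulbs at (110,75) and (222,77) have not moved.

```bash
python3 -m handwheel '[[[1,0,0,0,0,0,0],[1,0,0,0,0,0,0],[1,0,0,0,0,0,0],[1,0,0,0,0,0,0]]]'; python3 -c "from bench import ctrl;print(ctrl.hand_in())"
```

```text
time_s: 13.35
eef_pos: [0.3468, -0.1799, 0.3036]
eef_rot: [-0.0, 0.594, 0.804, 0.0]
wrist_force: [-0.1, 0.7, 0.1]
opening: 0.996
grasp_force: 0.0
the job is handed in; nothing more can be done
None
```

The crate is closed: the lid's tongue is hooked under the crossbar, the lid lies flat on the ledges, the gripper has let go and pulled clear, and the job was handed in at about 13 s.

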